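# Index the beading table two turns

## Robot

A 6-joint arm with a two-finger parallel gripper is mounted at the origin on the work surface. World frame = base frame: x ahead of the robot, y to its left, z up, the work surface at z = 0. Lengths are in m, angles in degrees, forces in N, time in s.
With the tool pointing down it reaches from about 0.35 to 1 m from the base axis. Payload 7.1 kg.
Tool frame: the origin (TCP) lies on the centre line of the jaws, within the pads' length; the fingertips stand 8 mm ahead of it and the grasp point (between the pads) lies 11 mm behind it; z points along the fingers, y is the line along which they close (so a half turn about z gives the same grasp; the last joint's range is limited). The gripper opens to 85 mm and grips with 20 to 120 N. Pads are 22 mm wide; open, the fingers measure 114 mm over their backs; the gripper's body (76 mm by 85 mm) begins 54 mm behind the grasp point. The pads swing forward as they close: fully open they stand 13 mm farther back than shut.
Start: joints at [64.859, 24.242, 93.386, -0, 62.372, -1.089], TCP at [0.255, 0.571, 0.239] pointing down, gripper open.
Joint ranges: [-172.04, 172.04], [-51.8, 120.97], [4.93, 147.93], [-75.15, 255.16], [6.16, 154.13], [-145.62, 145.62]. Speed limits (degrees/s): [136.94, 136.94, 172.46, 180, 180, 180].

## Interface

Orientations are given as a 3x3 rotation matrix whose columns are the frame's x, y, z axes.
In Python, from plant import arm gives the robot as it stands.
- The arm moves only by the tool apply_moves, never from a script. Its argument "targets" is a list of rows, each an object of numbers: "x", "y", "z": the shift along the tool's x, y, z in cm; "ax", "ay", "az": the turn, a rotation vector about the tool's x, y, z in degrees. A call has 1 to 8 rows; each row shifts and turns the commanded pose from where the row before left it, along the tool's axes as they then stand; what a row does not reach is not made up. A row lasts 1/10 s, in which the tool goes at most 50 mm and 8.59 degrees, less where a joint would pass 70% of its speed; a pose out of reach is approached as far as the arm can. A call is refused whole if a number of a shift passes 5 or a number of a turn 8.59, either way. A call with a gripper value outside its range is refused whole. "gripper" is the opening, from 0 (shut) to 1 (fully open), set as the call begins (left out, the last holds). The fingers move at their own pace and stop on an object; "force" is the grip in N (left out, the last holds). Time passes only in rows, so rows that do not move let the fingers close. It gives the time, the measured TCP pose, the force, the opening and the grip force at its end, in the units of the state.
- arm.observe(): the state, without advancing time (a new reading comes with each control period).
- arm.camera(name): name is "side" or "top" or "wrist"; returns the picture (384x512x3 uint8, red, green, blue); there is no depth.
- arm.calibration(name): a dict with "fov_y" (degrees; the focal length in pixels is half the picture's height over the tangent of half this angle, whatever the lens; pixels are square), "cx", "cy" (the principal point, pixels), "dist_coeffs" ([k1, k2, p1, p2, k3] as OpenCV has them; the pictures are not rectified), "R" (3x3) and "t" (3): a world point X has camera coordinates R X + t. Camera axes: x right, y down, z forward; pixel columns grow to the right and rows downward; lengths in m; the calibration is good to about 2 mm. A picture is of the moment at which its call begins: read the wrist's pose just before it. calibration takes no time and is no camera call; for the wrist camera it gives the pose at the moment of the call.
- arm.finish_job(): hands the job in; it is judged then, once.
The state is a dict: "time_s": time; "joints": joint angles; "joint_velocities": joint speeds; "joint_efforts": joint torques, N m; "tcp_pos": TCP position; "eef_rot": TCP orientation; "force": force on the tool from outside, world axes, zero at the start; "ft_torque": the same for the moment, N m; "gripper_width": finger opening in m; "gripper_force": force on a finger pad.
Only numpy, scipy, OpenCV 4.12 (cv2) and the standard library are available. Lean on these libraries where they do the work, as an engineer would, in place of code of your own. Each camera call takes 0.05 s, during which the arm holds its last target. There are 200 camera calls.

## Task

The clay platter with the beaded rim must be indexed on its geared table for the next stretch of beads. Turn the handwheel of that table exactly two full turns clockwise, seen from above, so that its handle finishes where it began, and let go. Leave the other geared table, which carries the bowl, as it is.

Things in the scene. Friction and masses are not known exactly. Their poses are not given: they have to be found in the camera images.
- gear_table: Fixed grey geared table carrying the flat clay platter (210 mm). Origin: on the bench under the vertical axis of its level steel handwheel (104 mm across, rim 97 to 111 mm up); x points to the turntable's centre, 200 mm off (260 mm across; platter's beads 90 mm up), z up. One wheel turn clockwise turns the table 30 degrees counter-clockwise. No stops; stays where left; 4 N at the handle turns it.
- handle (a point): Centre, half-way up, of the upright black handle on that handwheel's rim: 22 mm thick, 60 mm tall (113 to 173 mm above the bench, this point at 143 mm), 45 mm from the wheel's axis. It spins freely on its own pin, so a gripper may hold it from above at a fixed heading while carrying it round the axis.
- stud (a point): Top of the brass stud (14 mm thick, top 78 mm above the bench) on the margin of the platter's turntable, 120 mm from the turntable's centre. It goes round with the platter: 60 degrees for two turns of the handwheel.
- bowl_handle (a point): Centre, half-way up, of the same kind of black handle on the handwheel of the other, identical geared table, which carries a clay bowl (150 mm across). Not to be moved.

How it is judged:
By the outcome, as a careful person would: the job done as asked, in the order asked, and still so for the second after the job is handed in, with the robot touching nothing.
It also fails if it takes over 48 s, if anything falls off the work surface, if the arm or the gripper's body presses on something with over 40 N, if the wrist force passes 120 N, or if a joint passes its speed limit or range.

## Working session

There is one attempt and no reset: what is moved stays moved. The work goes in short steps, Python scripts to look and compute and a tool call to move; the robot and the scene stay as the last step left them, time stands still between calls to the robot, and variables do not carry over. Pictures are saved under pics/ and viewed, at most 10 in all, crops included, and the job is handed in when it is done.

Besides the shell and the picture viewer there is one more tool, called after "Emit:" as name([rows], argument=value, ...), one row to a line, values as JSON. apply_moves: Moves the arm, as the interface text tells. Its arguments: {"type":"object","properties":{"targets":{"type":"array"},"gripper":{"type":"number"},"force":{"type":"number"}},"required":["targets"]}

```bash
mkdir -p pics
python3 - <<'E'
from plant import arm
import cv2,numpy as np
print({k:np.round(v,4).tolist() for k,v in arm.observe().items()})
for n in("top","side"):
    cv2.imwrite(f"pics/{n}.png",arm.camera(n)[:,:,::-1]); print(n,arm.calibration(n))
E
```

```text
{'time_s': 0.0, 'joints': [64.8574, 24.2849, 93.4326, -0.001, 62.3709, -1.0863], 'joint_velocities': [0.1114, -0.0367, 0.105, 0.0112, -0.0114, 0.0587], 'joint_efforts': [-0.0007, -55.739, -28.1738, -0.0001, 0.0073, 0.0], 'tcp_pos': [0.2545, 0.5702, 0.2385], 'eef_rot': [[-0.9131, 0.4076, -0.0006], [0.4076, 0.9131, -0.0014], [0.0, -0.0015, -1.0]], 'force': [0.7884, 0.9745, -0.0267], 'ft_torque': [0.0268, 0.0163, 0.0214], 'gripper_force': 0.0, 'gripper_width': 0.0856}
top {'fov_y': 55.12916526842541, 'cx': 257.9039768909377, 'cy': 193.03777738504957, 'dist_coeffs': array([0.00093703, 0.        , 0.        , 0.        , 0.        ]), 'R': array([[ 0.02492489, -0.9996561 , -0.00815105],
       [-0.98712668, -0.0233223 , -0.15823081],
       [ 0.1579863 ,  0.01199001, -0.98736851]]), 't': array([0.04132881, 0.5627628 , 0.86613351])}
side {'fov_y': 47.46766449605077, 'cx': 259.87057589986813, 'cy': 192.30063694125488, 'dist_coeffs': array([0.00342875, 0.        , 0.        , 0.        , 0.        ]), 'R': array([[ 0.99443624, -0.10428734, -0.01485619],
       [-0.08897523, -0.75605501, -0.64843213],
       [ 0.05639117,  0.64614625, -0.76112749]]), 't': array([-0.53014718,  0.15791071,  0.95192939])}
```

View pics/top.png

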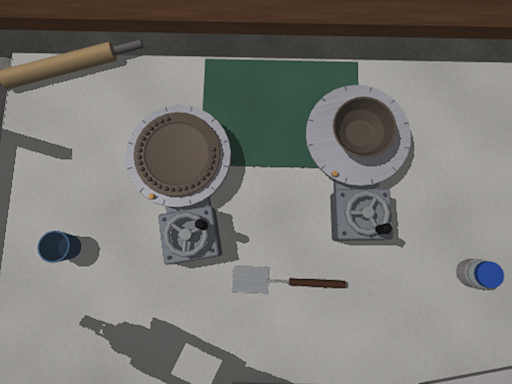

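View pics/side.png

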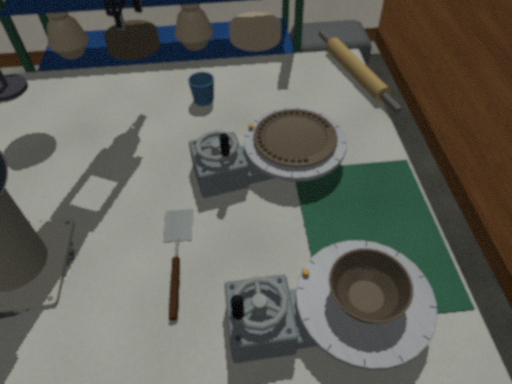

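The top view shows the platter table on the left: wheel centre about (185,235), black handle about (201,225), stud about (152,197). In the side view the same handle is at about (225,145). I'll enlarge both for a closer look.

```bash
cat > h.py <<'E'
import numpy as np,cv2
def K(c):
    f=192/np.tan(np.radians(c["fov_y"]/2)); return np.array([[f,0,c["cx"]],[0,f,c["cy"]],[0,0,1]])
def onplane(c,uv,z):
    p=cv2.undistortPoints(np.array([[uv]],float),K(c),np.array(c["dist_coeffs"]))[0,0]
    R=np.array(c["R"]);t=np.array(c["t"]);d=R.T@[p[0],p[1],1];o=-R.T@t
    return o+d*(z-o[2])/d[2]
def proj(c,X):
    return cv2.projectPoints(np.atleast_2d(np.array(X,float)),cv2.Rodrigues(np.array(c["R"]))[0],np.array(c["t"]),K(c),np.array(c["dist_coeffs"]))[0][:,0]
E
python3 - <<'E'
from plant import arm
from h import *
ct,cs=arm.calibration("top"),arm.calibration("side")
print(onplane(ct,(185,235),.105),onplane(ct,(201,225),.143),onplane(ct,(152,197),.078),onplane(ct,(179,155),.065))
print(onplane(cs,(220,150),.105),onplane(cs,(225,145),.143),onplane(cs,(251,126),.078))
a=cv2.imread("pics/top.png")[140:270,120:250]; b=cv2.imread("pics/side.png")[90:190,180:280]
cv2.imwrite("pics/crop.png",np.hstack([cv2.resize(a,(400,400),interpolation=2),cv2.resize(b,(400,400),interpolation=2)]))
E
```

```text
[0.45147086 0.21757255 0.105     ] [0.47244973 0.17602372 0.143     ] [0.54075946 0.30712433 0.078     ] [0.64880113 0.25171828 0.065     ]
[0.46115559 0.1957938  0.105     ] [0.47445686 0.17080295 0.143     ] [0.54317052 0.30268935 0.078     ]
```

View pics/crop.png

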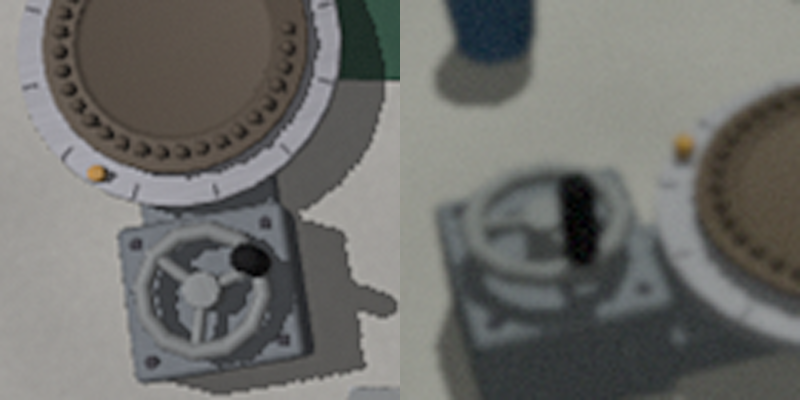

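In the enlarged crop, the wheel rim centre is at about (186,234) in top and (217.5,146) in side. The handle blob centre is at (201.6,224.2) in top and (224.8,144.8) in side.

Run:
```python
from plant import arm
from h import *
from scipy.optimize import least_squares
ct,cs=arm.calibration("top"),arm.calibration("side")
# params: axis x,y, handle angle, table heading
def pts(p):
    a=p[:2];h=a+.045*np.array([np.cos(p[2]),np.sin(p[2])])
    return [[*a,.104],[*h,.143]]
ot=[[186,234.2],[201.6,224.2]];os=[[217.5,146],[224.75,144.75]]
f=lambda p:np.r_[(proj(ct,pts(p))-ot).ravel(),(proj(cs,pts(p))-os).ravel()]
r=least_squares(f,[.455,.205,-1]);print(r.x[:2],np.degrees(r.x[2]),pts(r.x)[1],r.fun.round(1))
print(onplane(ct,(201.6,224.2),.143),onplane(cs,(224.75,144.75),.143),onplane(ct,(186,234.2),.104),onplane(cs,(217.5,146),.104))
s=arm.observe();R=np.array(s["eef_rot"]);print("tool shift cm",100*R.T@(np.array([*pts(r.x)[1][:2],.24])-s["tcp_pos"]))
print(arm.calibration("wrist"))
```

```text
[0.4544978  0.21431862] -64.20309816041913 [np.float64(0.4740810096242132), np.float64(0.17380321749965089), 0.143] [ 0.6 -0.5  0.5  0.1 -0.6 -0.9  0.  -0.7]
[0.47422217 0.17480048 0.143     ] [0.47394133 0.17168344 0.143     ] [0.453377   0.21560119 0.104     ] [0.4558409  0.21114263 0.104     ]
tool shift cm [-36.21070183 -27.25830239  -0.10018033]
{'fov_y': 70.18104696864366, 'cx': 256.1583632940056, 'cy': 190.05363093813978, 'dist_coeffs': array([-0.0215971,  0.       ,  0.       ,  0.       ,  0.       ]), 'R': array([[ 0.40838156,  0.91281073, -0.00103333],
       [ 0.87946583, -0.39315973,  0.26826346],
       [ 0.2444675 , -0.11046263, -0.96334503]]), 't': array([-0.62438777, -0.03385817,  0.37768654])}
```

Emit:
apply_moves([
  {"x":-3.6,"y":-2.7},
  {"x":-3.6,"y":-2.7},
  {"x":-3.6,"y":-2.7},
  {"x":-3.6,"y":-2.7},
  {"x":-3.6,"y":-2.7},
  {"x":-3.6,"y":-2.7},
  {"x":-3.6,"y":-2.7},
], gripper=1, force=40)

```text
invalid input
```

Emit:
apply_moves([
  {"x":-3.6,"y":-2.7},
  {"x":-3.6,"y":-2.7},
  {"x":-3.8,"y":-3.0},
  {},
  {},
])

```text
invalid input
```

Run:
```python
from plant import arm
from h import *
s=arm.observe();c=arm.calibration("wrist")
cv2.imwrite("pics/w1.png",arm.camera("wrist")[:,:,::-1])
print(s["tcp_pos"],s["eef_rot"],s["joints"]);print(proj(c,[[.4741,.1738,.173],[.4741,.1738,.113],[.4545,.2143,.104],[.4545,.2143,.111]]))
import json;json.dump({k:np.array(v).tolist() for k,v in c.items()},open("w1.json","w"))
```

```text
[0.25452427 0.57030919 0.23863922] [[-9.13159588e-01  4.07601806e-01 -5.78924946e-04]
 [ 4.07602216e-01  9.13158765e-01 -1.22592637e-03]
 [ 2.89605846e-05 -1.35543751e-03 -9.99999081e-01]] [ 6.48573005e+01  2.42791580e+01  9.34261717e+01  2.07507687e-04
  6.23723487e+01 -1.08849841e+00]
[[ 25.61740011 495.83289902]
 [ 58.97525409 439.99009865]
 [ 78.56264692 416.00230127]
 [ 75.42764363 421.37906529]]
```

View pics/w1.png

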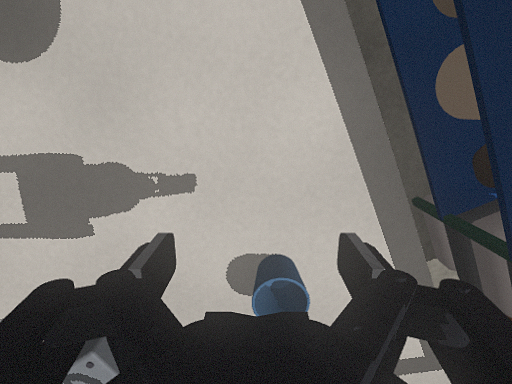

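The call was refused, so the arm hasn't moved; the picture only shows the cup below at about (280,295). I'll resend with every key filled in.

Emit:
apply_moves([
  {"x":-3.6,"y":-2.7,"z":0,"ax":0,"ay":0,"az":0},
  {"x":-3.6,"y":-2.7,"z":0,"ax":0,"ay":0,"az":0},
  {"x":-3.6,"y":-2.7,"z":0,"ax":0,"ay":0,"az":0},
  {"x":-3.6,"y":-2.7,"z":0,"ax":0,"ay":0,"az":0},
  {"x":-3.6,"y":-2.7,"z":0,"ax":0,"ay":0,"az":0},
  {"x":-3.6,"y":-2.7,"z":0,"ax":0,"ay":0,"az":0},
  {"x":-3.6,"y":-2.7,"z":0,"ax":0,"ay":0,"az":0},
], gripper=1, force=40)

```text
time_s: 0.85
tcp_pos: [0.4083, 0.2937, 0.2393]
eef_rot: [[-0.913, 0.407, 0.0], [0.407, 0.913, -0.0], [-0.0, -0.0, -1.0]]
force: [0.5, -0.2, 0.2]
gripper_width: 0.0853
gripper_force: 0.0
```

Emit:
apply_moves([
  {"x":-3.6,"y":-2.7,"z":0,"ax":0,"ay":0,"az":0},
  {"x":-3.6,"y":-2.7,"z":0,"ax":0,"ay":0,"az":0},
  {"x":-3.8,"y":-3.0,"z":0,"ax":0,"ay":0,"az":0},
  {"x":0,"y":0,"z":0,"ax":0,"ay":0,"az":0},
  {"x":0,"y":0,"z":0,"ax":0,"ay":0,"az":0},
  {"x":0,"y":0,"z":0,"ax":0,"ay":0,"az":0},
])

```text
time_s: 1.45
tcp_pos: [0.4735, 0.1744, 0.2391]
eef_rot: [[-0.913, 0.407, -0.001], [0.407, 0.913, 0.0], [0.001, -0.0, -1.0]]
force: [0.6, 0.4, 0.5]
gripper_width: 0.0852
gripper_force: 0.0
```

Run:
```python
from plant import arm
from h import *
s=arm.observe();c=arm.calibration("wrist")
cv2.imwrite("pics/w2.png",arm.camera("wrist")[:,:,::-1])
print(s["tcp_pos"],s["eef_rot"],s["joints"]);print(proj(c,[[.4741,.1738,.173],[.4741,.1738,.113],[.4545,.2143,.104],[.4545,.2143,.111]]))
import json;json.dump({k:np.array(v).tolist() for k,v in c.items()},open("w1.json","w"))
```

```text
[0.473513   0.17438152 0.23913555] [[-9.13278205e-01  4.07335902e-01 -6.19547061e-04]
 [ 4.07335928e-01  9.13278399e-01  8.93177751e-05]
 [ 6.02201284e-04 -1.70791800e-04 -9.99999804e-01]] [ 1.88565287e+01  1.41487100e+01  1.08411090e+02  1.93512618e-02
  5.74721398e+01 -4.71162881e+01]
[[255.59020914 206.60613177]
 [255.69878025 186.71414844]
 [285.194011   150.48919763]
 [285.94476393 151.42565513]]
```

View pics/w2.png

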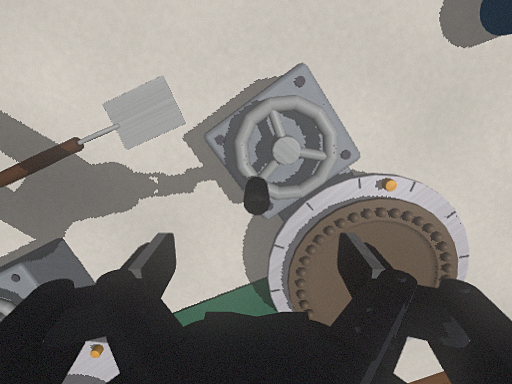

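The wrist view has the hub at (286,150) and the handle top at (256,204), both within 3 px of the prediction. I'll descend and grasp.

Emit:
apply_moves([
  {"x":-0.08,"y":-0.03,"z":3.4,"ax":0,"ay":0,"az":0},
  {"x":0,"y":0,"z":3.4,"ax":0,"ay":0,"az":0},
  {"x":0,"y":0,"z":3.4,"ax":0,"ay":0,"az":0},
  {"x":0,"y":0,"z":0,"ax":0,"ay":0,"az":0},
  {"x":0,"y":0,"z":0,"ax":0,"ay":0,"az":0},
  {"x":0,"y":0,"z":0,"ax":0,"ay":0,"az":0},
  {"x":0,"y":0,"z":0,"ax":0,"ay":0,"az":0},
])

```text
time_s: 2.2
tcp_pos: [0.4756, 0.174, 0.1391]
eef_rot: [[-0.913, 0.407, 0.003], [0.407, 0.913, 0.001], [-0.002, 0.002, -1.0]]
force: [-0.1, 0.5, 0.1]
gripper_width: 0.0857
gripper_force: 0.0
```

Emit:
apply_moves([
  {"x":0,"y":0,"z":0,"ax":0,"ay":0,"az":0},
  {"x":0,"y":0,"z":0,"ax":0,"ay":0,"az":0},
  {"x":0,"y":0,"z":0,"ax":0,"ay":0,"az":0},
  {"x":0,"y":0,"z":0,"ax":0,"ay":0,"az":0},
  {"x":0,"y":0,"z":0,"ax":0,"ay":0,"az":0},
  {"x":0,"y":0,"z":0,"ax":0,"ay":0,"az":0},
  {"x":0,"y":0,"z":0,"ax":0,"ay":0,"az":0},
  {"x":0,"y":0,"z":0,"ax":0,"ay":0,"az":0},
], gripper=0, force=40)

```text
time_s: 3.0
tcp_pos: [0.4747, 0.1736, 0.1376]
eef_rot: [[-0.913, 0.408, 0.0], [0.408, 0.913, 0.0], [-0.0, 0.0, -1.0]]
force: [-1.7, 2.9, 5.7]
gripper_width: 0.0207
gripper_force: 39.0
```

Run:
```python
from plant import arm
from h import *
s=arm.observe();print(s["tcp_pos"],s["force"],s["gripper_width"],s["joints"])
R=np.array(s["eef_rot"]);a0=np.radians(-64.2)
P=lambda k:.045*np.array([np.cos(a0-k),np.sin(a0-k),0])
p=np.array([R.T@P(np.radians(15*i)) for i in range(25)])*100
q=np.round(p-p[0],2); 
for i,r in enumerate(np.diff(q,axis=0)):print(i,r[:2].round(2))
```

```text
[0.4747023  0.173564   0.13760428] [-1.73680407  2.92007241  5.72060356] 0.020735376989852127 [ 1.87238199e+01  2.30351693e+01  1.12428865e+02  2.67232934e-02
  4.45142950e+01 -4.72379838e+01]
0 [ 0.87 -0.79]
1 [ 1.04 -0.54]
2 [ 1.15 -0.25]
3 [1.17 0.05]
4 [1.12 0.36]
5 [0.99 0.63]
6 [0.79 0.87]
7 [0.54 1.04]
8 [0.25 1.15]
9 [-0.05  1.17]
10 [-0.36  1.12]
11 [-0.63  0.99]
12 [-0.87  0.79]
13 [-1.04  0.54]
14 [-1.15  0.25]
15 [-1.17 -0.05]
16 [-1.12 -0.36]
17 [-0.99 -0.63]
18 [-0.79 -0.87]
19 [-0.54 -1.04]
20 [-0.25 -1.15]
21 [ 0.05 -1.17]
22 [ 0.36 -1.12]
23 [ 0.63 -0.99]
```

Emit:
apply_moves([
  {"x":0.87,"y":-0.79,"z":0,"ax":0,"ay":0,"az":0},
  {"x":1.04,"y":-0.54,"z":0,"ax":0,"ay":0,"az":0},
  {"x":1.15,"y":-0.25,"z":0,"ax":0,"ay":0,"az":0},
  {"x":1.17,"y":0.05,"z":0,"ax":0,"ay":0,"az":0},
])

```text
time_s: 3.4
tcp_pos: [0.4299, 0.1764, 0.1377]
eef_rot: [[-0.913, 0.408, 0.002], [0.408, 0.913, -0.0], [-0.002, 0.001, -1.0]]
force: [6.6, 1.2, 0.5]
gripper_width: 0.021
gripper_force: 40.9
```

Forces are low, so I'll continue.

Emit:
apply_moves([
  {"x":1.12,"y":0.36,"z":0,"ax":0,"ay":0,"az":0},
  {"x":0.99,"y":0.63,"z":0,"ax":0,"ay":0,"az":0},
  {"x":0.79,"y":0.87,"z":0,"ax":0,"ay":0,"az":0},
  {"x":0.54,"y":1.04,"z":0,"ax":0,"ay":0,"az":0},
  {"x":0.25,"y":1.15,"z":0,"ax":0,"ay":0,"az":0},
  {"x":-0.05,"y":1.17,"z":0,"ax":0,"ay":0,"az":0},
])

```text
time_s: 4.0
tcp_pos: [0.4172, 0.2393, 0.1376]
eef_rot: [[-0.914, 0.406, -0.0], [0.406, 0.914, -0.002], [-0.0, -0.002, -1.0]]
force: [6.5, -10.1, 7.2]
gripper_width: 0.0208
gripper_force: 41.6
```

Emit:
apply_moves([
  {"x":-0.36,"y":1.12,"z":0,"ax":0,"ay":0,"az":0},
  {"x":-0.63,"y":0.99,"z":0,"ax":0,"ay":0,"az":0},
  {"x":-0.87,"y":0.79,"z":0,"ax":0,"ay":0,"az":0},
  {"x":-1.04,"y":0.54,"z":0,"ax":0,"ay":0,"az":0},
  {"x":-1.15,"y":0.25,"z":0,"ax":0,"ay":0,"az":0},
  {"x":-1.17,"y":-0.05,"z":0,"ax":0,"ay":0,"az":0},
])

```text
time_s: 4.6
tcp_pos: [0.4789, 0.2521, 0.1376]
eef_rot: [[-0.913, 0.407, -0.003], [0.407, 0.913, 0.0], [0.003, -0.001, -1.0]]
force: [-5.0, 0.2, 10.1]
gripper_width: 0.0207
gripper_force: 41.9
```

Emit:
apply_moves([
  {"x":-1.12,"y":-0.36,"z":0,"ax":0,"ay":0,"az":0},
  {"x":-0.99,"y":-0.63,"z":0,"ax":0,"ay":0,"az":0},
  {"x":-0.79,"y":-0.87,"z":0,"ax":0,"ay":0,"az":0},
  {"x":-0.54,"y":-1.04,"z":0,"ax":0,"ay":0,"az":0},
  {"x":-0.25,"y":-1.15,"z":0,"ax":0,"ay":0,"az":0},
  {"x":0.05,"y":-1.17,"z":0,"ax":0,"ay":0,"az":0},
  {"x":0.36,"y":-1.12,"z":0,"ax":0,"ay":0,"az":0},
  {"x":0.63,"y":-0.99,"z":0,"ax":0,"ay":0,"az":0},
])

```text
time_s: 5.4
tcp_pos: [0.4745, 0.1734, 0.1376]
eef_rot: [[-0.913, 0.408, 0.001], [0.408, 0.913, 0.001], [-0.001, 0.001, -1.0]]
force: [1.1, 7.8, 3.7]
gripper_width: 0.0207
gripper_force: 41.3
```

One turn is done cleanly, so I'll repeat it.

Emit:
apply_moves([
  {"x":0.87,"y":-0.79,"z":0,"ax":0,"ay":0,"az":0},
  {"x":1.04,"y":-0.54,"z":0,"ax":0,"ay":0,"az":0},
  {"x":1.15,"y":-0.25,"z":0,"ax":0,"ay":0,"az":0},
  {"x":1.17,"y":0.05,"z":0,"ax":0,"ay":0,"az":0},
])

```text
time_s: 5.8
tcp_pos: [0.4296, 0.1766, 0.1377]
eef_rot: [[-0.913, 0.408, 0.002], [0.408, 0.913, 0.0], [-0.002, 0.001, -1.0]]
force: [7.3, 3.8, 1.0]
gripper_width: 0.0212
gripper_force: 40.9
```

Emit:
apply_moves([
  {"x":1.12,"y":0.36,"z":0,"ax":0,"ay":0,"az":0},
  {"x":0.99,"y":0.63,"z":0,"ax":0,"ay":0,"az":0},
  {"x":0.79,"y":0.87,"z":0,"ax":0,"ay":0,"az":0},
  {"x":0.54,"y":1.04,"z":0,"ax":0,"ay":0,"az":0},
  {"x":0.25,"y":1.15,"z":0,"ax":0,"ay":0,"az":0},
  {"x":-0.05,"y":1.17,"z":0,"ax":0,"ay":0,"az":0},
])

```text
time_s: 6.4
tcp_pos: [0.4165, 0.2381, 0.1375]
eef_rot: [[-0.914, 0.406, -0.001], [0.406, 0.914, -0.003], [0.0, -0.003, -1.0]]
force: [4.7, -8.3, 11.6]
gripper_width: 0.0204
gripper_force: 42.1
```

Emit:
apply_moves([
  {"x":-0.36,"y":1.12,"z":0,"ax":0,"ay":0,"az":0},
  {"x":-0.63,"y":0.99,"z":0,"ax":0,"ay":0,"az":0},
  {"x":-0.87,"y":0.79,"z":0,"ax":0,"ay":0,"az":0},
  {"x":-1.04,"y":0.54,"z":0,"ax":0,"ay":0,"az":0},
  {"x":-1.15,"y":0.25,"z":0,"ax":0,"ay":0,"az":0},
  {"x":-1.17,"y":-0.05,"z":0,"ax":0,"ay":0,"az":0},
])

```text
time_s: 7.0
tcp_pos: [0.4792, 0.2519, 0.1376]
eef_rot: [[-0.913, 0.407, -0.001], [0.407, 0.913, 0.001], [0.002, 0.0, -1.0]]
force: [-3.1, 4.9, 9.4]
gripper_width: 0.0206
gripper_force: 41.8
```

Emit:
apply_moves([
  {"x":-1.12,"y":-0.36,"z":0,"ax":0,"ay":0,"az":0},
  {"x":-0.99,"y":-0.63,"z":0,"ax":0,"ay":0,"az":0},
  {"x":-0.79,"y":-0.87,"z":0,"ax":0,"ay":0,"az":0},
  {"x":-0.54,"y":-1.04,"z":0,"ax":0,"ay":0,"az":0},
  {"x":-0.25,"y":-1.15,"z":0,"ax":0,"ay":0,"az":0},
  {"x":0.05,"y":-1.17,"z":0,"ax":0,"ay":0,"az":0},
  {"x":0.36,"y":-1.12,"z":0,"ax":0,"ay":0,"az":0},
  {"x":0.63,"y":-0.99,"z":0,"ax":0,"ay":0,"az":0},
])

```text
time_s: 7.8
tcp_pos: [0.4742, 0.1732, 0.1376]
eef_rot: [[-0.913, 0.408, 0.001], [0.408, 0.913, 0.001], [-0.001, 0.001, -1.0]]
force: [1.2, 7.2, 5.5]
gripper_width: 0.021
gripper_force: 41.4
```

Emit:
apply_moves([
  {"x":0,"y":0,"z":0,"ax":0,"ay":0,"az":0},
  {"x":0,"y":0,"z":0,"ax":0,"ay":0,"az":0},
  {"x":0,"y":0,"z":0,"ax":0,"ay":0,"az":0},
  {"x":0,"y":0,"z":0,"ax":0,"ay":0,"az":0},
])

```text
time_s: 8.2
tcp_pos: [0.4722, 0.1725, 0.1375]
eef_rot: [[-0.913, 0.407, -0.004], [0.407, 0.913, -0.002], [0.003, -0.003, -1.0]]
force: [-3.1, -1.2, 13.8]
gripper_width: 0.0206
gripper_force: 42.2
```

Emit:
apply_moves([
  {"x":0,"y":0,"z":0,"ax":0,"ay":0,"az":0},
  {"x":0,"y":0,"z":0,"ax":0,"ay":0,"az":0},
  {"x":0,"y":0,"z":0,"ax":0,"ay":0,"az":0},
  {"x":0,"y":0,"z":0,"ax":0,"ay":0,"az":0},
  {"x":0,"y":0,"z":0,"ax":0,"ay":0,"az":0},
  {"x":0,"y":0,"z":0,"ax":0,"ay":0,"az":0},
  {"x":0,"y":0,"z":0,"ax":0,"ay":0,"az":0},
  {"x":0,"y":0,"z":0,"ax":0,"ay":0,"az":0},
], gripper=1)

```text
time_s: 9.0
tcp_pos: [0.4746, 0.1733, 0.1373]
eef_rot: [[-0.913, 0.408, -0.0], [0.408, 0.913, -0.0], [0.0, -0.0, -1.0]]
force: [0.3, -0.1, 0.6]
gripper_width: 0.0851
gripper_force: 0.0
```

Emit:
apply_moves([
  {"x":0,"y":0,"z":-2.5,"ax":0,"ay":0,"az":0},
  {"x":0,"y":0,"z":-2.5,"ax":0,"ay":0,"az":0},
  {"x":0,"y":0,"z":-2.5,"ax":0,"ay":0,"az":0},
  {"x":0,"y":0,"z":-2.7,"ax":0,"ay":0,"az":0},
  {"x":0,"y":0,"z":0,"ax":0,"ay":0,"az":0},
  {"x":0,"y":0,"z":0,"ax":0,"ay":0,"az":0},
  {"x":0,"y":0,"z":0,"ax":0,"ay":0,"az":0},
])

```text
time_s: 9.7
tcp_pos: [0.4739, 0.1731, 0.2384]
eef_rot: [[-0.913, 0.408, -0.002], [0.408, 0.913, -0.001], [0.001, -0.001, -1.0]]
force: [-0.9, -0.3, -1.1]
gripper_width: 0.0857
gripper_force: 0.0
```

Run:
```python
from plant import arm
from h import *
s=arm.observe();print(s["time_s"],s["tcp_pos"],s["force"])
b=arm.camera("wrist")[:,:,::-1];cv2.imwrite("pics/w3.png",b)
cv2.imwrite("pics/cmp.png",np.hstack([cv2.imread("pics/w2.png")[50:290,180:480],b[50:290,180:480]]))
```

```text
9.7 [0.47391646 0.17306495 0.23836951] [-0.94326546 -0.27095017 -1.1090186 ]
```

View pics/cmp.png

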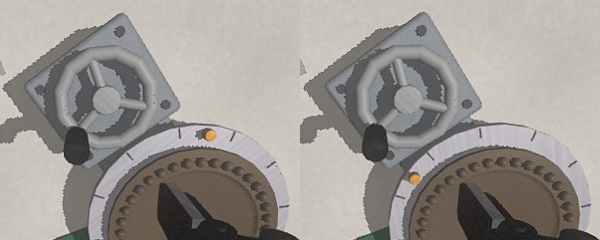

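The stud has swung 60°-ish and the handle is back close to its start. I'll check the residual angle numerically.

Run:
```python
from plant import arm
from h import *
import json
c3=arm.calibration("wrist");b3=arm.camera("wrist")[:,:,::-1]
c2=json.load(open("w1.json"));b2=cv2.imread("pics/w2.png")
for c,b in((c2,b2),(c3,b3)):
    m=np.zeros(b.shape[:2],np.uint8);m[165:225,235:275]=(b[165:225,235:275].max(2)<60)
    n,l,st,ce=cv2.connectedComponentsWithStats(m);k=1+st[1:,4].argmax()
    h=onplane(c,ce[k],.143)
    o=cv2.inRange(b,(0,90,150),(110,190,255));o[:160]=0;o[250:]=0;o[:,:280]=0
    n,l,st2,ce2=cv2.connectedComponentsWithStats(o);j=1+st2[1:,4].argmax()
    s=onplane(c,ce2[j],.078)
    v=h[:2]-[.4545,.2143];print(ce[k],st[k],h,np.degrees(np.arctan2(v[1],v[0])),np.linalg.norm(v),ce2[j],st2[j,4],s)
```

```text
[256.20310078 195.15813953] [244 177  26  38 645] [0.4740436  0.17435602 0.143     ] -63.92863815105935 0.04446879971143279 [390.61111111 185.01111111] 90 [0.54240021 0.30873451 0.078     ]
[255.05789474 191.63508772] [242 175  26  37 570] [0.47063326 0.17343775 0.143     ] -68.45486666785044 0.043931833958038506 [294.89655172 229.51724138] 87 [0.54798833 0.18917119 0.078     ]
```

Run:
```python
from plant import arm
from h import *
import json
for n in("side","top"):
    b=arm.camera(n)[:,:,::-1];cv2.imwrite(f"pics/{n}2.png",b);a=cv2.imread(f"pics/{n}.png")
    for im in(a,b):
        y,x=(145,225) if n=="side" else(224,201)
        w=im[y-18:y+19,x-14:x+15].max(2)
        ys,xs=np.nonzero(w<45);print(n,len(xs),xs.mean()+x-14,ys.mean()+y-18)
# spoke angle from wrist, unwrapped to wheel plane in world axes
c3=arm.calibration("wrist");b3=arm.camera("wrist")[:,:,::-1]
c2=json.load(open("w1.json"));b2=cv2.imread("pics/w2.png")
th=np.radians(np.arange(0,360,.25));r=np.arange(.014,.056,.0005)
def unw(c,b):
    X=np.array([[.4545+q*np.cos(t),.2143+q*np.sin(t),.106] for t in th for q in r])
    m=proj(c,X).astype(np.float32).reshape(len(th),len(r),2)
    return cv2.remap(cv2.cvtColor(b,6),m[...,0],m[...,1],1).astype(float)
u2,u3=unw(c2,b2),unw(c3,b3)
A=u2[:,4:44];B=u3[:,4:44];e=[(abs(np.roll(A,int(4*d),0)-B).mean(),d) for d in np.arange(-10,10,.25)];print(sorted(e)[:4])
cv2.imwrite("pics/u.png",np.vstack([u2.T,u3.T])[:, ::2].repeat(3,0))
print(arm.observe()["tcp_pos"])
s=cv2.imread("pics/side2.png")
cv2.imwrite("pics/s2.png",np.hstack([cv2.resize(cv2.imread(f"pics/{n}.png")[90:190,180:280],(400,400),interpolation=2) for n in("side","side2")]))
```

```text
side 169 224.28994082840237 144.92307692307693
side 171 223.0701754385965 145.42105263157896
top 112 202.34821428571428 223.28571428571428
top 56 202.0 225.35714285714286
[(np.float64(4.222743055555555), np.float64(-4.0)), (np.float64(4.243194444444445), np.float64(-3.75)), (np.float64(4.362395833333333), np.float64(-4.25)), (np.float64(4.407395833333333), np.float64(-3.5))]
[0.47424554 0.17318076 0.2385369 ][ WARN:0@2.014] global loadsave.cpp:1063 imwrite_ Unsupported depth image for selected encoder is fallbacked to CV_8U.
```

View pics/s2.png

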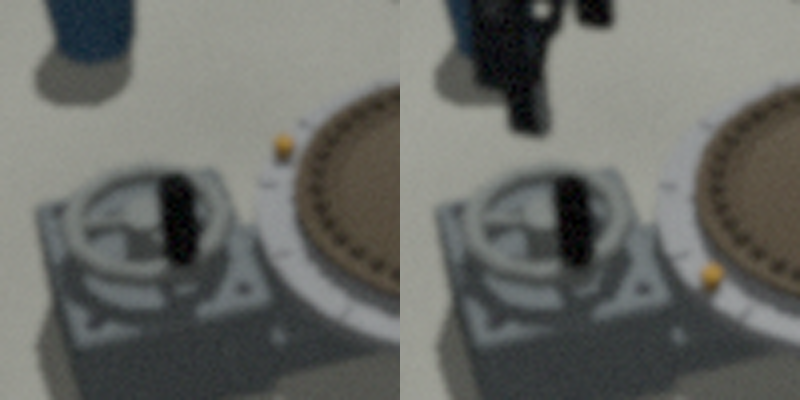

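View pics/u.png

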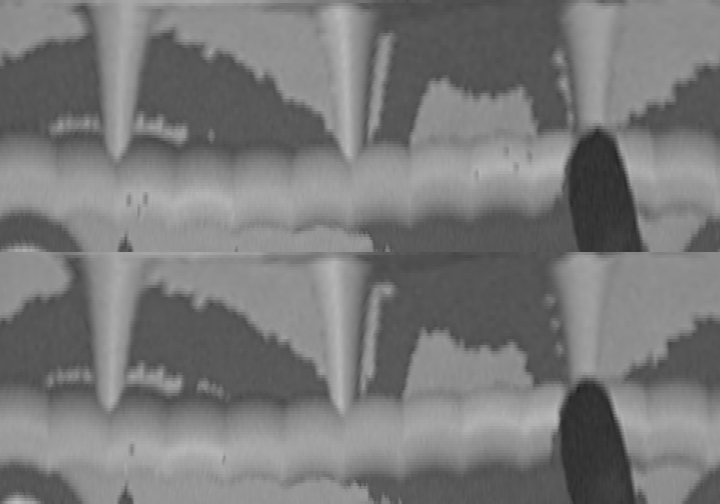

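Three measurements agree that the wheel ended about 4° too far clockwise, roughly 3 mm at the handle. I'll regrasp and bring it back.

Emit:
apply_moves([
  {"x":0,"y":0,"z":2.5,"ax":0,"ay":0,"az":0},
  {"x":0,"y":0,"z":2.5,"ax":0,"ay":0,"az":0},
  {"x":0,"y":0,"z":2.5,"ax":0,"ay":0,"az":0},
  {"x":0,"y":0,"z":2.7,"ax":0,"ay":0,"az":0},
  {"x":0,"y":0,"z":0,"ax":0,"ay":0,"az":0},
  {"x":0,"y":0,"z":0,"ax":0,"ay":0,"az":0},
  {"x":0,"y":0,"z":0,"ax":0,"ay":0,"az":0},
  {"x":0,"y":0,"z":0,"ax":0,"ay":0,"az":0},
])

```text
time_s: 10.75
tcp_pos: [0.4755, 0.1736, 0.1386]
eef_rot: [[-0.913, 0.408, 0.002], [0.408, 0.913, 0.001], [-0.002, 0.002, -1.0]]
force: [-0.9, 0.2, 0.5]
gripper_width: 0.0855
gripper_force: 0.0
```

Emit:
apply_moves([
  {"x":0,"y":0,"z":0,"ax":0,"ay":0,"az":0},
  {"x":0,"y":0,"z":0,"ax":0,"ay":0,"az":0},
  {"x":0,"y":0,"z":0,"ax":0,"ay":0,"az":0},
  {"x":0,"y":0,"z":0,"ax":0,"ay":0,"az":0},
  {"x":0,"y":0,"z":0,"ax":0,"ay":0,"az":0},
  {"x":0,"y":0,"z":0,"ax":0,"ay":0,"az":0},
  {"x":0,"y":0,"z":0,"ax":0,"ay":0,"az":0},
  {"x":0,"y":0,"z":0,"ax":0,"ay":0,"az":0},
], gripper=0)

```text
time_s: 11.55
tcp_pos: [0.4747, 0.173, 0.1376]
eef_rot: [[-0.913, 0.407, 0.0], [0.407, 0.913, -0.0], [-0.0, -0.0, -1.0]]
force: [-0.1, -4.4, 6.0]
gripper_width: 0.0207
gripper_force: 39.3
```

```bash
cat > m.py <<'E'
from plant import arm
from h import *
import json
t=[]
for i in range(4):
    b=arm.camera("side"); t.append(arm.observe()["tcp_pos"])
    w=b[127:164,211:240].max(2); ys,xs=np.nonzero(w<45); print(len(xs),xs.mean()+211,ys.mean()+127)
print(np.mean(t,0),np.std(t,0))
c3=arm.calibration("wrist");b3=arm.camera("wrist")[:,:,::-1]
c2=json.load(open("w1.json"));b2=cv2.imread("pics/w2.png")
th=np.radians(np.arange(0,360,.25));r=np.arange(.014,.044,.0005)
def unw(c,b):
    X=np.array([[.4545+q*np.cos(t),.2143+q*np.sin(t),.106] for t in th for q in r])
    m=proj(c,X).astype(np.float32).reshape(len(th),len(r),2)
    return cv2.remap(cv2.cvtColor(b,6),m[...,0],m[...,1],1).astype(float)
A,B=unw(c2,b2),unw(c3,b3)
print(sorted((abs(np.roll(A,int(4*d),0)-B).mean().round(2),d) for d in np.arange(-10,10,.25))[:3])
E
python3 m.py
```

```text
411 221.13868613138686 138.32116788321167
415 221.13975903614457 138.21927710843374
412 221.08495145631068 138.31796116504853
418 221.11004784688996 138.26794258373207
[0.47474245 0.1729712  0.13757233] [1.11826318e-05 1.05562037e-05 5.73854020e-06]
[(np.float64(22.57), np.float64(-1.75)), (np.float64(22.57), np.float64(-1.5)), (np.float64(22.58), np.float64(-1.25))]
```

Emit:
apply_moves([
  {"x":0,"y":0,"z":0,"ax":0,"ay":0,"az":0},
  {"x":0,"y":0,"z":0,"ax":0,"ay":0,"az":0},
  {"x":0,"y":0,"z":0,"ax":0,"ay":0,"az":0},
  {"x":0,"y":0,"z":0,"ax":0,"ay":0,"az":0},
  {"x":0,"y":0,"z":0,"ax":0,"ay":0,"az":0},
  {"x":0,"y":0,"z":0,"ax":0,"ay":0,"az":0},
  {"x":0,"y":0,"z":0,"ax":0,"ay":0,"az":0},
  {"x":0,"y":0,"z":0,"ax":0,"ay":0,"az":0},
], gripper=1)

```text
time_s: 12.6
tcp_pos: [0.4746, 0.1733, 0.1373]
eef_rot: [[-0.913, 0.408, 0.0], [0.408, 0.913, 0.0], [-0.0, 0.0, -1.0]]
force: [-0.5, -0.6, 0.0]
gripper_width: 0.0852
gripper_force: 0.0
```

Emit:
apply_moves([
  {"x":0,"y":0,"z":-2.5,"ax":0,"ay":0,"az":0},
  {"x":0,"y":0,"z":-2.5,"ax":0,"ay":0,"az":0},
  {"x":0,"y":0,"z":-2.5,"ax":0,"ay":0,"az":0},
  {"x":0,"y":0,"z":-2.7,"ax":0,"ay":0,"az":0},
  {"x":0,"y":0,"z":0,"ax":0,"ay":0,"az":0},
  {"x":0,"y":0,"z":0,"ax":0,"ay":0,"az":0},
  {"x":0,"y":0,"z":0,"ax":0,"ay":0,"az":0},
  {"x":0,"y":0,"z":0,"ax":0,"ay":0,"az":0},
])

```text
time_s: 13.4
tcp_pos: [0.4739, 0.1731, 0.2381]
eef_rot: [[-0.913, 0.408, -0.002], [0.408, 0.913, -0.001], [0.002, -0.002, -1.0]]
force: [0.4, 0.6, -0.2]
gripper_width: 0.0856
gripper_force: 0.0
```

```bash
python3 m.py
```

```text
167 223.89221556886227 145.08383233532933
165 223.96969696969697 145.05454545454546
168 223.875 145.14880952380952
165 223.96363636363637 144.92121212121214
[0.47418578 0.1731493  0.23846582] [1.32269998e-04 4.29212341e-05 1.81854909e-04]
[(np.float64(3.4), np.float64(-1.5)), (np.float64(3.44), np.float64(-1.25)), (np.float64(3.49), np.float64(-1.75))]
```

Residual is now about −1.4°. I'll repeat with a 1 mm offset.

Emit:
apply_moves([
  {"x":-0.07,"y":0.09,"z":2.5,"ax":0,"ay":0,"az":0},
  {"x":0,"y":0,"z":2.5,"ax":0,"ay":0,"az":0},
  {"x":0,"y":0,"z":2.5,"ax":0,"ay":0,"az":0},
  {"x":0,"y":0,"z":2.7,"ax":0,"ay":0,"az":0},
  {"x":0,"y":0,"z":0,"ax":0,"ay":0,"az":0},
  {"x":0,"y":0,"z":0,"ax":0,"ay":0,"az":0},
  {"x":0,"y":0,"z":0,"ax":0,"ay":0,"az":0},
  {"x":0,"y":0,"z":0,"ax":0,"ay":0,"az":0},
])

```text
time_s: 14.45
tcp_pos: [0.4765, 0.1741, 0.1387]
eef_rot: [[-0.913, 0.408, 0.002], [0.408, 0.913, 0.001], [-0.002, 0.002, -1.0]]
force: [0.4, 0.0, -0.5]
gripper_width: 0.0855
gripper_force: 0.0
```

Emit:
apply_moves([
  {"x":0,"y":0,"z":0,"ax":0,"ay":0,"az":0},
  {"x":0,"y":0,"z":0,"ax":0,"ay":0,"az":0},
  {"x":0,"y":0,"z":0,"ax":0,"ay":0,"az":0},
  {"x":0,"y":0,"z":0,"ax":0,"ay":0,"az":0},
  {"x":0,"y":0,"z":0,"ax":0,"ay":0,"az":0},
  {"x":0,"y":0,"z":0,"ax":0,"ay":0,"az":0},
  {"x":0,"y":0,"z":0,"ax":0,"ay":0,"az":0},
  {"x":0,"y":0,"z":0,"ax":0,"ay":0,"az":0},
], gripper=0)

```text
time_s: 15.25
tcp_pos: [0.4758, 0.1736, 0.1376]
eef_rot: [[-0.913, 0.407, 0.0], [0.407, 0.913, -0.0], [-0.0, -0.0, -1.0]]
force: [-0.1, -4.1, 5.0]
gripper_width: 0.0209
gripper_force: 39.2
```

Emit:
apply_moves([
  {"x":0,"y":0,"z":0,"ax":0,"ay":0,"az":0},
  {"x":0,"y":0,"z":0,"ax":0,"ay":0,"az":0},
  {"x":0,"y":0,"z":0,"ax":0,"ay":0,"az":0},
  {"x":0,"y":0,"z":0,"ax":0,"ay":0,"az":0},
  {"x":0,"y":0,"z":0,"ax":0,"ay":0,"az":0},
  {"x":0,"y":0,"z":0,"ax":0,"ay":0,"az":0},
  {"x":0,"y":0,"z":0,"ax":0,"ay":0,"az":0},
  {"x":0,"y":0,"z":0,"ax":0,"ay":0,"az":0},
], gripper=1)

```text
time_s: 16.05
tcp_pos: [0.4756, 0.1738, 0.1373]
eef_rot: [[-0.913, 0.408, -0.0], [0.408, 0.913, 0.0], [0.0, -0.0, -1.0]]
force: [-0.0, 0.0, -0.1]
gripper_width: 0.0854
gripper_force: 0.0
```

Emit:
apply_moves([
  {"x":0,"y":0,"z":-2.5,"ax":0,"ay":0,"az":0},
  {"x":0,"y":0,"z":-2.5,"ax":0,"ay":0,"az":0},
  {"x":0,"y":0,"z":-2.5,"ax":0,"ay":0,"az":0},
  {"x":0,"y":0,"z":-2.7,"ax":0,"ay":0,"az":0},
  {"x":0,"y":0,"z":0,"ax":0,"ay":0,"az":0},
  {"x":0,"y":0,"z":0,"ax":0,"ay":0,"az":0},
  {"x":0,"y":0,"z":0,"ax":0,"ay":0,"az":0},
  {"x":0,"y":0,"z":0,"ax":0,"ay":0,"az":0},
])

```text
time_s: 16.85
tcp_pos: [0.4749, 0.1736, 0.2382]
eef_rot: [[-0.913, 0.408, -0.002], [0.408, 0.913, -0.001], [0.002, -0.001, -1.0]]
force: [0.4, 0.9, -0.4]
gripper_width: 0.0855
gripper_force: 0.0
```

```bash
python3 m.py
```

```text
169 224.33727810650888 145.10650887573965
167 224.35329341317365 144.89221556886227
166 224.32530120481928 144.76506024096386
165 224.3272727272727 144.8242424242424
[0.47519056 0.17367497 0.23845807] [1.41182767e-04 4.31288737e-05 1.82333983e-04]
[(np.float64(2.43), np.float64(0.0)), (np.float64(2.55), np.float64(0.25)), (np.float64(2.59), np.float64(-0.25))]
```

The residual is now 0.0°, and the side-view handle is at 224.34, against 224.29 at the start. Handing in.

```bash
python3 -c "from plant import arm;print(arm.finish_job())"
```

```text
the job is handed in; nothing more can be done
None
```

I turned the platter table's handwheel two full turns clockwise, let go of the handle, and handed the job in at about 17 s. The wheel first stopped about 4° too far, so I nudged it back until the wrist camera showed no offset from its start. The bowl's table was not touched.

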